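# Hold a spray flask down in the sprung refill dock

## Robot

A 7-joint arm with a two-finger parallel gripper is mounted at the origin on a cart in front of the work surface, level with it; the furniture and walls round the work are solid. World frame = base frame: x ahead of the robot, y to its left, z up, the work surface at z = 0. Lengths are in m, angles in rad, forces in N, time in s.
With the tool pointing down it reaches from about 0.375 to 0.925 m from the base axis. Payload 3.1 kg.
Tool frame: the origin (TCP) lies at the very end of the fingers, on their centre line; the grasp point (between the pads) lies 19 mm behind it; z points along the fingers, y is the line along which they close (so a half turn about z gives the same grasp; the last joint's range is limited). The gripper opens to 85 mm and grips with 20 to 120 N. Pads are 22 mm wide; open, the fingers measure 114 mm over their backs; the gripper's body (76 mm by 85 mm) begins 54 mm behind the grasp point. The pads swing forward as they close: fully open they stand 13 mm farther back than shut.
Start: joints at [1.121, 0.383, 0.044, 1.598, -0.018, 1.161, -0.05], TCP at [0.224, -0.61, 0.231] pointing down, gripper open.
Joint ranges: [-2.61, 2.61], [-0.41, 2.15], [-1.48, 1.57], [0, 2.5], [-1.57, 4.71], [0.05, 1.97], [-2.85, 2.85]. Speed limits (rad/s): [2.79, 2.79, 3.14, 3.14, 3.14, 3.14, 3.14].

## Interface

Orientations are given as a 3x3 rotation matrix whose columns are the frame's x, y, z axes.
In Python, from station import get_obs, viewer, bot gives the robot as it stands.
- The arm moves only by the tool carry_out, never from a script. Its argument "series" is text: rows parted by semicolons, each of 7 numbers parted by spaces: the opening, from -1 (shut) to 1 (fully open), so that 0 is half open, then the shift along the tool's x, y, z in m, then the turn, a rotation vector about the tool's x, y, z in rad. A call has 1 to 20 rows; each row shifts and turns the commanded pose from where the row before left it, along the tool's axes as they then stand; what a row does not reach is not made up. A row lasts 1/8 s, in which the tool goes at most 62.5 mm and 10.7 degrees, less where a joint would pass 70% of its speed; a pose out of reach is approached as far as the arm can. A call with a gripper value outside its range is refused whole. The fingers move at their own pace and stop on an object; "squeeze" is the grip in N (left out, the last holds). Time passes only in rows, so rows that do not move let the fingers close. It gives the time, the measured TCP pose, the force, the opening and the grip force at its end, in the units of the state.
- get_obs(): the state, without advancing time (a new reading comes with each control period).
- viewer.snapshot(name): name is "scene" or "top" or "wrist"; returns a dict with "img" (384x512x3 uint8, red, green, blue), "range_z" (384x512 float32, m along the optical axis (not along the pixel's ray), 0 where there is no reading), "fx", "fy", "cx", "cy" (pixels), "distortion" ([k1, k2, p1, p2, k3] as OpenCV has them; the pictures are not rectified), "rvec" (rotation vector, rad) and "tvec" (3), from world to camera coordinates, as OpenCV has them. Camera axes: x right, y down, z forward; pixel columns grow to the right and rows downward; lengths in m; the calibration is good to about 2 mm. A picture is of the moment at which its call begins.
- bot.close_job(): hands the job in; it is judged then, once.
The state is a dict: "time": time; "qpos": joint angles; "dq": joint speeds; "joint_torque": joint torques, N m; "position": TCP position; "eef_rot": TCP orientation; "wrist_force": force on the tool from outside, world axes, zero at the start; "moment": the same for the moment, N m; "finger_gap": opening from 0.0 (shut) to 1.0 (fully open); "grip_force": force on a finger pad.
Only numpy, scipy, OpenCV 4.12 (cv2) and the standard library are available. Lean on these libraries where they do the work, as an engineer would, in place of code of your own. Each camera call takes 0.05 s, during which the arm holds its last target. There are 200 camera calls.

## Task

Take the yellow dust plug out of the refill dock and set it down upright, knob up, on the black rubber mat. Then stand the aluminium spray flask upright in the dock's sprung ring and push it all the way down to the stop, as for refilling it; keep hold of the flask and finish while still holding it pressed down. Leave the loose bearing, spanner and T-nut where they are.

Things in the scene. Friction and masses are not known exactly. Their poses are not given: they have to be found in the camera images.
- plug_knob (a point): Middle of the knob of the yellow dust plug (loose, 60 g, round, axis z), which stands in the dock's ring at the start. Knob: upright cylinder 22 mm in diameter, reaching 16 mm above and below this point. Under it a flange, 68 mm in diameter, 5 mm thick, which rests on the ring's rim; under that a spigot 45 mm in diameter, underside 31 mm below this point, on which it stands when set down.
- mat_top (a point): Centre of the upper face of a square black rubber mat, 100 x 100 x 3 mm, fixed to the bench between the dock and the flask, behind the lathe chucks. The two grey chucks at the front are 145 mm high, the black one 180 mm; all of them, with their eyebolts, end at x = 0.60 or nearer.
- flask_centre (a point): Refillable spray flask (loose, about 300 g, varies): aluminium can, blue band, red cap, upright on the bench, axis z. This point is on the axis half-way up, 59 mm above the underside and 59 mm below the cap's top. Body 44 mm in diameter, straight-sided up to 35 mm above this point, then narrowing to the cap, 23 mm in diameter.
- flask_foot (a point): The centre of the spray flask's underside, 59 mm below flask_centre along its axis.
- ring_mouth (a point): Refill dock: green foot of 100 mm diameter fixed to the bench, on it a coil spring and a black ring cradle with an orange band, 76 mm in outer diameter, that slides vertically. This point is the centre of the ring's mouth at rim height (66 mm above the bench with the ring up); it moves with the ring. Bore 50 mm in diameter, 24 mm deep to the ring's floor.
- ring_floor (a point): The centre of the ring's floor, on which the flask's underside stands when seated; 24 mm below ring_mouth; moves with the ring.
- dock_ring (a joint): How far the ring is pressed down, m: 0 up (spring holds it there, also under the flask's own weight), 0.018 at the stop. The spring pushes up with about 6 N at 0 and 15 N at the stop; the ring springs back up when it is let go.
- dust_plug: The yellow dust plug; origin at the centre of its spigot's underside, 31 mm below plug_knob.
- flask: The spray flask; origin at the centre of its underside.
- bearing: Bystander: loose steel ball bearing lying flat, 62 mm in diameter, 16 mm high; origin at the centre of its underside.
- spanner: Bystander: loose combination spanner, 196 mm long (along its y), 32 mm wide, 11 mm high; origin at the centre of its underside.
- tee_nut: Bystander: loose black T-nut, 32 x 40 x 21 mm; origin at the centre of its underside.
Things that resemble listed ones, but are neither listed nor needed, are in the scene too. Of the things that look like the dust_plug, the larger one is meant. There is more than one size of the part that bears ring_mouth; the job needs the larger.

How it is judged:
On the way:
1. the dust plug is out of the dock, standing upright on the rubber mat and let go (horizontal distance between plug_knob and mat_top below 0.045 m and height (world z) of plug_knob below 0.05 m and angle between plug_knob's own z axis and vertical below 0.3 rad and contact force between the fingers and dust_plug below 0.1 N), for 0.2 s.
At the end, for the whole second after the job is handed in: Flask upright (0.12 rad) on the ring's floor (within 4 mm, 7 mm off centre), ring down more than 15 of 18 mm, fingers on the flask with over 2 N, flask still (under 20 mm/s); plug upright (0.3 rad) on the mat, axis within 45 mm of its centre, not touched by the fingers (all of step 1 and horizontal distance between flask_foot and ring_floor below 0.007 m and z of flask_foot in the frame of ring_floor below 0.004 m and angle between flask_centre's own z axis and vertical below 0.12 rad and value of joint dock_ring above 0.015 m and contact force between the fingers and flask above 2 N and linear speed of flask below 0.02 m/s); the arm keeps its last pose, push and grip.
It fails at once if a bystander (bearing, spanner, T-nut) is moved more than 20 mm (distance of any of bearing, spanner, tee_nut from where it was at the start of the episode above 0.02 m).
It fails at once if the flask is tipped more than 0.6 rad (angle between flask_centre's own z axis and vertical above 0.6 rad).
It also fails if it takes over 59 s, if anything falls off the work surface, if the arm or the gripper's body presses on something with over 40 N, if the wrist force passes 120 N, or if a joint passes its speed limit or range.

## Working session

There is one attempt and no reset: what is moved stays moved. The work goes in short steps, Python scripts to look and compute and a tool call to move; the robot and the scene stay as the last step left them, time stands still between calls to the robot, and variables do not carry over. Pictures are saved under pics/ and viewed, at most 10 in all, crops included, and the job is handed in when it is done.

Besides the shell and the picture viewer there is one more tool, called after ">>>" in YAML: its name, and indented under it one key for each argument. carry_out: Moves the arm, as the interface text tells. Its arguments: {"type":"object","properties":{"series":{"type":"string"},"squeeze":{"type":"number"}},"required":["series"]}

```bash
mkdir -p pics; cat > h.py <<'E'
import numpy as np, cv2
from station import get_obs, viewer, bot
def snap(n,save=None):
    s=viewer.snapshot(n)
    if save: cv2.imwrite('pics/'+save,cv2.cvtColor(s['img'],cv2.COLOR_RGB2BGR))
    return s
def cloud(s):
    h,w=s['range_z'].shape
    K=np.array([[s['fx'],0,s['cx']],[0,s['fy'],s['cy']],[0,0,1.]])
    u,v=np.meshgrid(np.arange(w),np.arange(h))
    p=cv2.undistortPoints(np.stack([u,v],-1).reshape(-1,1,2).astype(np.float64),K,np.array(s['distortion'],float)).reshape(h,w,2)
    z=s['range_z'][...,None]
    c=np.concatenate([p*z,z],-1)
    R=cv2.Rodrigues(np.array(s['rvec'],float))[0]
    P=(c-np.array(s['tvec'],float).ravel())@R
    P[s['range_z']==0]=np.nan
    return P
E
python3 - <<'E'
from h import *
a=[snap(n) for n in("scene","top")]
for n,s in zip(("scene","top"),a):
    np.savez(n+'.npz',**s); cv2.imwrite(f'pics/{n}1.png',cv2.cvtColor(s['img'],cv2.COLOR_RGB2BGR))
o=get_obs(); print(o['time'],o['position'],o['eef_rot'],o['finger_gap'])
E
```

```text
0.1 [ 0.22372064 -0.60936283  0.22999924] [[ 9.38705726e-01  3.44718289e-01 -9.28468071e-04]
 [ 3.44719523e-01 -9.38703102e-01  2.22200210e-03]
 [-1.05591097e-04 -2.40586716e-03 -9.99997100e-01]] 0.9966691319068305
```

View pics/scene1.png

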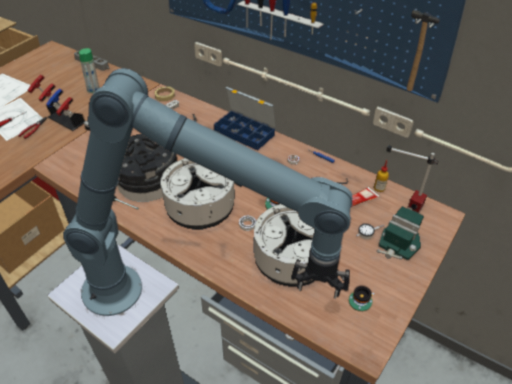

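View pics/top1.png

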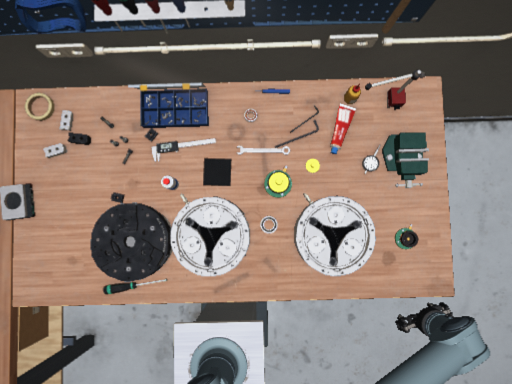

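The top view shows the plugged dock at (278,183), a small lookalike plug at (312,166), the mat at (217,172), the flask at (169,183), the small dock at (407,238) and the spanner at about (263,150).

```bash
python3 - <<'E'
from h import *
s=dict(np.load('top.npz')); P=cloud(s); I=s['img'].astype(int)
hsv=cv2.cvtColor(s['img'],cv2.COLOR_RGB2HSV)
def rep(n,u0,u1,v0,v1,f):
    p=P[v0:v1,u0:u1].reshape(-1,3); h=hsv[v0:v1,u0:u1].reshape(-1,3).astype(int)
    m=f(h,p)&np.isfinite(p[:,0]); q=p[m]
    mm=(q.min(0)+q.max(0))/2
    print(n,m.sum(),'mean',q.mean(0).round(4),'mid',mm.round(4),'ext',np.ptp(q,axis=0).round(3),'zmax',q[:,2].max().round(4))
Y=lambda h,p:(h[:,0]>22)&(h[:,0]<36)&(h[:,1]>150)&(h[:,2]>120)
rep('plug',260,298,165,202,Y)
rep('knob',260,298,165,202,lambda h,p:Y(h,p)&(p[:,2]>.088))
rep('flange',260,298,165,202,lambda h,p:Y(h,p)&(p[:,2]<.08)&(p[:,2]>.06))
rep('mat',198,236,154,190,lambda h,p:(h[:,2]<60)&(p[:,2]<.03))
rep('flask',155,190,165,200,lambda h,p:p[:,2]>.05)
rep('cap',155,190,165,200,lambda h,p:p[:,2]>.108)
rep('spanner',236,294,144,157,lambda h,p:(p[:,2]>.004)&(p[:,2]<.03))
rep('dockgreen',258,300,163,204,lambda h,p:(h[:,0]>55)&(h[:,0]<95)&(h[:,1]>90))
rep('around dock',255,300,155,205,lambda h,p:(p[:,2]>.015))
print('cam',-cv2.Rodrigues(s['rvec'])[0].T@s['tvec'])
E
python3 - <<'E'
import cv2
i=cv2.imread('pics/top1.png')[130:210,150:330]
cv2.imwrite('pics/crop1.png',cv2.resize(i,None,fx=4.4,fy=4.4,interpolation=cv2.INTER_CUBIC))
E
```

```text
plug 55 mean [ 0.6296 -0.2241  0.072 ] mid [ 0.6357 -0.2267  0.0834] ext [0.067 0.066 0.044] zmax 0.1055
knob 4 mean [ 0.6286 -0.221   0.1004] mid [ 0.6291 -0.2235  0.0974] ext [0.004 0.013 0.016] zmax 0.1055
flange 48 mean [ 0.6299 -0.2244  0.0689] mid [ 0.6357 -0.2267  0.0686] ext [0.067 0.066 0.015] zmax 0.0759
mat 673 mean [ 0.6842 -0.0072  0.0024] mid [ 0.6833 -0.0075  0.0025] ext [0.098 0.097 0.019] zmax 0.012
flask 192 mean [0.6354 0.1414 0.1013] mid [0.6234 0.13   0.096 ] ext [0.087 0.089 0.092] zmax 0.1419
cap 61 mean [0.623  0.13   0.1224] mid [0.617  0.1248 0.1256] ext [0.074 0.079 0.033] zmax 0.1419
spanner 214 mean [ 0.7588 -0.1795  0.0076] mid [ 0.7582 -0.1817  0.0099] ext [0.048 0.206 0.012] zmax 0.0158
dockgreen 120 mean [ 0.6199 -0.2183  0.0136] mid [ 0.632  -0.2251  0.0339] ext [0.087 0.09  0.058] zmax 0.0631
around dock 435 mean [ 0.6336 -0.2248  0.0643] mid [ 0.6385 -0.225   0.0608] ext [0.1   0.096 0.092] zmax 0.1065
cam [ 0.49894299 -0.16941771  1.52418106]
```

View pics/crop1.png

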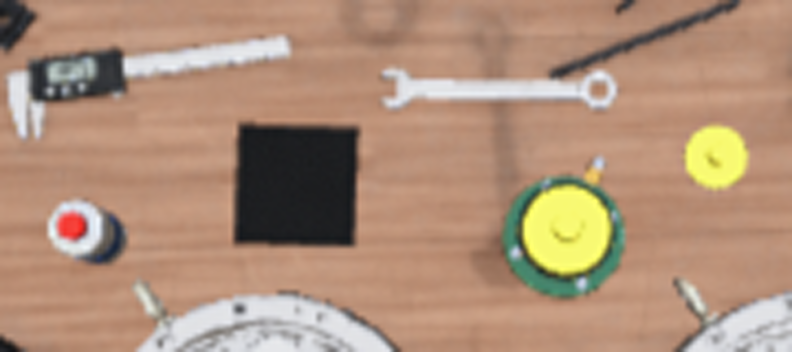

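Plug dock is about (0.636,-0.226), mat (0.684,-0.007), flask about (0.64,0.14), and the heights agree with the given sizes. Next I turn the fingers along y and go above the dock.

>>> carry_out:
  series: "1 0 0 -0.03 0 0 0.176; 1 0 0 -0.03 0 0 0.176; 1 0.041 -0.038 0 0 0 0; 1 0.041 -0.038 0 0 0 0; 1 0.041 -0.038 0 0 0 0; 1 0.041 -0.038 0 0 0 0; 1 0.041 -0.038 0 0 0 0; 1 0.041 -0.038 0 0 0 0; 1 0.041 -0.038 0 0 0 0; 1 0.041 -0.038 0 0 0 0; 1 0.041 -0.038 0 0 0 0; 1 0.041 -0.038 0 0 0 0; 1 0 0 0 0 0 0; 1 0 0 0 0 0 0; 1 0 0 0 0 0 0"

```text
time: 1.98
position: [0.6327, -0.2326, 0.291]
eef_rot: [[1.0, -0.004, -0.001], [-0.004, -1.0, -0.001], [-0.001, 0.001, -1.0]]
wrist_force: [0.4, 0.4, 0.5]
finger_gap: 1.0
grip_force: 0.0
```

```bash
cat >> h.py <<'E'
def cyl(P,m,z0,z1):
    p=P[m]; p=p[(p[:,2]>z0)&(p[:,2]<z1)]
    c,r=cv2.minEnclosingCircle(p[:,:2].astype(np.float32)*1000)
    print(len(p),'mean',p.mean(0).round(4),'circle',np.round(np.array(c)/1000,4),round(r,1),'ztop',np.percentile(p[:,2],95).round(4))
def yellow(s):
    h=cv2.cvtColor(s['img'],cv2.COLOR_RGB2HSV)
    return (h[...,0]>22)&(h[...,0]<36)&(h[...,1]>130)&(h[...,2]>90)
E
python3 - <<'E'
from h import *
o=get_obs();print(o['time'],o['position'].round(4),o['eef_rot'].round(3),o['qpos'].round(2),o['wrist_force'])
s=snap('wrist','w1.png'); np.savez('w1.npz',**s); P=cloud(s); m=yellow(s)&np.isfinite(P[...,0])&(np.hypot(P[...,0]-.636,P[...,1]+.226)<.06)
cyl(P,m,.095,.115); cyl(P,m,.064,.078)
E
```

```text
1.975 [ 0.6327 -0.2326  0.291 ] [[ 1.    -0.004 -0.001]
 [-0.004 -1.    -0.001]
 [-0.001  0.001 -1.   ]] [ 0.42  0.4  -0.17  1.46  0.07  1.3  -1.33] [0.40419784 0.44683806 0.47975015]
281 mean [ 0.6372 -0.227   0.1023] circle [ 0.6366 -0.227 ] 10.9 ztop 0.1038
2054 mean [ 0.638  -0.2274  0.0704] circle [ 0.6356 -0.2273] 35.5 ztop 0.0721
```

View pics/w1.png

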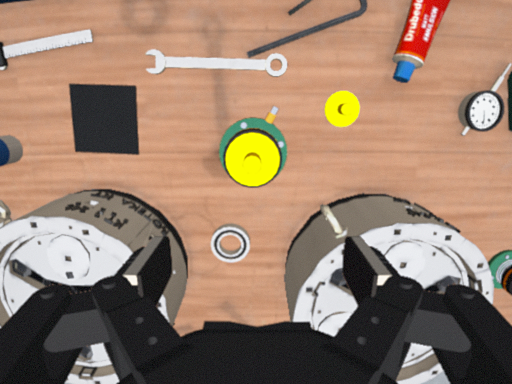

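The wrist view shows the plug at (252,158) with the spanner clear behind it. The knob measures (0.637,-0.227), top at 0.103, as expected.

>>> carry_out:
  series: "1 0.004 -0.0055 0.05 0 0 0; 1 0 0 0.05 0 0 0; 1 0 0 0.05 0 0 0; 1 0 0 0.04 0 0 0; 1 0 0 0.014 0 0 0; 1 0 0 0.01 0 0 0; 1 0 0 0 0 0 0; -0.2 0 0 0 0 0 0; -1 0 0 0 0 0 0; -1 0 0 0 0 0 0; -1 0 0 0 0 0 0; -1 0 0 0 0 0 0; -1 0 0 0 0 0 0; -1 0 0 0 0 0 0"
  squeeze: 40

```text
time: 3.78
position: [0.6385, -0.2254, 0.0781]
eef_rot: [[1.0, -0.0, 0.001], [-0.0, -1.0, -0.001], [0.001, 0.001, -1.0]]
wrist_force: [-1.2, -0.5, 4.4]
finger_gap: 0.241
grip_force: 39.5
```

>>> carry_out:
  series: "-1 0 0 -0.01 0 0 0; -1 0 0 -0.03 0 0 0; -1 0 0 -0.04 0 0 0; -1 0 0 -0.02 0 0 0; -1 0.01 -0.044 0 0 0 0; -1 0.01 -0.044 0 0 0 0; -1 0.01 -0.044 0 0 0 0; -1 0.01 -0.044 0 0 0 0; -1 0.01 -0.044 0 0 0 0; -1 0 0 0 0 0 0; -1 0 0 0 0 0 0"

```text
time: 5.15
position: [0.6873, -0.0049, 0.1763]
eef_rot: [[1.0, 0.001, -0.002], [0.001, -1.0, -0.001], [-0.002, 0.001, -1.0]]
wrist_force: [-0.6, -1.4, 0.2]
finger_gap: 0.244
grip_force: 39.5
```

```bash
python3 - <<'E'
from h import *
o=get_obs();print(o['time'],o['position'].round(4),o['finger_gap'],o['grip_force'])
s=snap('wrist','w2.png'); P=cloud(s); m=yellow(s)&np.isfinite(P[...,0])
t=o['position']; m&=np.hypot(P[...,0]-t[0],P[...,1]-t[1])<.06
p=P[m]; print(len(p),p.mean(0).round(4),p.min(0).round(4),p.max(0).round(4))
h=cv2.cvtColor(s['img'],cv2.COLOR_RGB2HSV)
q=(np.hypot(P[...,0]-.64,P[...,1]-.14)<.06)&(P[...,2]>.02)
cyl(P,q,.108,.125); cyl(P,q,.06,.09)
E
```

```text
5.15 [ 0.6873 -0.0049  0.1763] 0.24363087004035391 39.495095014299295
7744 [ 0.6966 -0.0052  0.1764] [ 0.6518 -0.0546  0.001 ] [0.7197 0.0409 0.2054]
670 mean [0.6482 0.1499 0.1157] circle [0.6467 0.1521] 11.8 ztop 0.1184
934 mean [0.6562 0.1389 0.0758] circle [0.6464 0.152 ] 22.3 ztop 0.0888
```

View pics/w2.png

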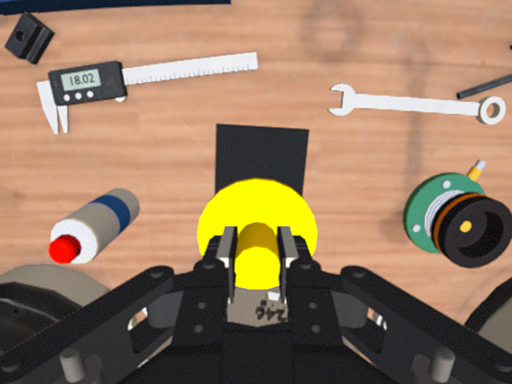

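The plug is held upright over the mat, the dock is open at (478,230), and the flask stands at (0.6465,0.152). Lowering the plug.

>>> carry_out:
  series: "-1 0 0 0.05 0 0 0; -1 0 0 0.05 0 0 0; -1 0 0 0.035 0 0 0; -1 0 0 0.008 0 0 0; -1 0 0 0.005 0 0 0; -1 0 0 0.002 0 0 0; -1 0 0 0 0 0 0; -1 0 0 0 0 0 0"

```text
time: 6.2
position: [0.689, -0.0046, 0.0286]
eef_rot: [[1.0, -0.0, 0.002], [-0.0, -1.0, 0.0], [0.002, -0.0, -1.0]]
wrist_force: [0.8, -0.8, -2.0]
finger_gap: 0.242
grip_force: 39.5
```

>>> carry_out:
  series: "-1 0 0 0.002 0 0 0; -1 0 0 0.002 0 0 0; -1 0 0 0 0 0 0; -1 0 0 0 0 0 0"

```text
time: 6.7
position: [0.6886, -0.0046, 0.0251]
eef_rot: [[1.0, -0.0, 0.001], [-0.0, -1.0, -0.0], [0.001, 0.0, -1.0]]
wrist_force: [-3.0, -0.6, 6.5]
finger_gap: 0.239
grip_force: 40.2
```

>>> carry_out:
  series: "0 0 0 0 0 0 0; 1 0 0 0 0 0 0; 1 0 0 0 0 0 0; 1 0 0 0 0 0 0; 1 0 0 -0.02 0 0 0; 1 0 0 -0.04 0 0 0; 1 0 0 -0.05 0 0 0; 1 0 0 -0.05 0 0 0; 1 0 0 -0.04 0 0 0; 1 -0.01 -0.04 0 0 0 0; 1 -0.01 -0.04 0 0 0 0; 1 -0.01 -0.04 0 0 0 0; 1 -0.012 -0.037 0 0 0 0; 1 0 0 0 0 0 0; 1 0 0 0 0 0 0"

```text
time: 8.57
position: [0.6466, 0.1516, 0.2245]
eef_rot: [[1.0, -0.0, 0.002], [-0.0, -1.0, -0.001], [0.002, 0.001, -1.0]]
wrist_force: [-0.2, -0.3, -0.1]
finger_gap: 1.001
grip_force: 0.0
```

```bash
python3 - <<'E'
from h import *
o=get_obs();print(o['time'],o['position'].round(4),o['finger_gap'],o['qpos'].round(2))
s=snap('wrist','w3.png'); P=cloud(s)
q=(np.hypot(P[...,0]-.646,P[...,1]-.152)<.04)
cyl(P,q,.108,.125); cyl(P,q,.05,.09)
m=yellow(s)&(np.hypot(P[...,0]-.689,P[...,1]+.005)<.06); cyl(P,m,.04,.06);cyl(P,m,.008,.03)
e=(P[...,0]<.66)&(P[...,0]>.56)&(abs(P[...,1]-.15)<.08)&(P[...,2]<.18)&~q&(P[...,2]>.03)
p=P[e]; 
if len(p):
  k=p[:,0].argmax(); print('chuck edge',p[k],np.percentile(p[:,0],99),p[:,2].max())
E
```

```text
8.575 [0.6466 0.1516 0.2245] 1.0013709957057886 [-0.08  0.43 -0.29  1.55  0.13  1.17 -1.96]
503 mean [0.6473 0.1533 0.1166] circle [0.6457 0.1532] 11.5 ztop 0.1187
235 mean [0.664  0.1528 0.0702] circle [0.6508 0.1536] 21.3 ztop 0.0889
356 mean [ 0.687  -0.0029  0.0487] circle [ 0.6867 -0.0045] 11.3 ztop 0.0508
2021 mean [ 0.6881 -0.0012  0.0178] circle [ 0.6869 -0.005 ] 34.4 ztop 0.0192
chuck edge [0.60255125 0.09958973 0.12648653] 0.6012445503044948 0.14185718674647138
```

View pics/w3.png

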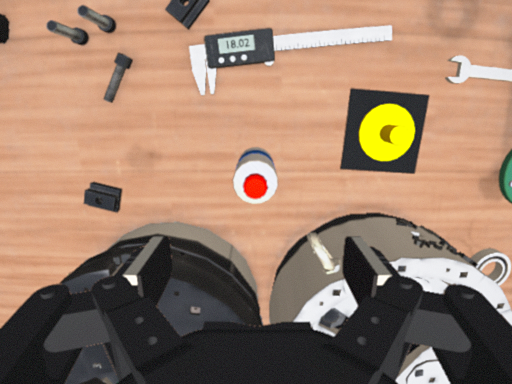

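The plug stands upright on the mat at (387,132). The flask is centred between the fingers at (255,187), and the chuck edge at x = 0.602 is just clear. Descending with a 3 mm offset away from the chucks.

>>> carry_out:
  series: "1 0.003 -0.0015 0.04 0 0 0; 1 0 0 0.04 0 0 0; 1 0 0 0.035 0 0 0; 1 0 0 0.025 0 0 0; 1 0 0 0.013 0 0 0; 1 0 0 0.0065 0 0 0; 1 0 0 0 0 0 0; 0.5 0 0 0 0 0 0; 0.2 0 0 0 0 0 0; -1 0 0 0 0 0 0; -1 0 0 0 0 0 0; -1 0 0 0 0 0 0; -1 0 0 0 0 0 0; -1 0 0 0 0 0 0"
  squeeze: 80

```text
time: 10.38
position: [0.6503, 0.1539, 0.0651]
eef_rot: [[1.0, -0.0, 0.002], [-0.0, -1.0, 0.0], [0.002, -0.0, -1.0]]
wrist_force: [0.2, -1.2, 5.1]
finger_gap: 0.49
grip_force: 81.7
```

>>> carry_out:
  series: "-1 0 0 -0.01 0 0 0; -1 0 0 -0.03 0 0 0; -1 0 0 -0.04 0 0 0; -1 0 0 -0.04 0 0 0; -1 0 0 -0.03 0 0 0; -1 0 0.03 0 0 0 0; -1 -0.001 0.042 0 0 0 0; -1 -0.001 0.042 0 0 0 0; -1 -0.001 0.042 0 0 0 0; -1 -0.001 0.042 0 0 0 0; -1 -0.001 0.042 0 0 0 0; -1 -0.001 0.042 0 0 0 0; -1 -0.002 0.042 0 0 0 0; -1 -0.002 0.035 0 0 0 0; -1 0 0.022 0 0 0 0; -1 0 0 0 0 0 0; -1 0 0 0 0 0 0"

```text
time: 12.5
position: [0.6395, -0.2242, 0.2134]
eef_rot: [[1.0, 0.003, -0.0], [0.003, -1.0, 0.003], [-0.0, -0.003, -1.0]]
wrist_force: [0.1, 0.7, -2.1]
finger_gap: 0.494
grip_force: 81.4
```

```bash
python3 - <<'E'
from h import *
o=get_obs();t=o['position'];print(o['time'],t.round(4),o['finger_gap'],o['grip_force'])
s=snap('wrist','w4.png'); np.savez('w4.npz',**s); P=cloud(s)
near=np.hypot(P[...,0]-t[0],P[...,1]-t[1])
h=cv2.cvtColor(s['img'],cv2.COLOR_RGB2HSV).astype(int)
# flask: cap (red) top and body slices
z0=t[2]
for a,b in((.045,.06),(.0,.03),(-.03,0),(-.06,-.03)):
    m=(near<.035)&(P[...,2]>z0+a)&(P[...,2]<z0+b)
    p=P[m]
    if len(p)>5: print(a,b,len(p),p.min(0).round(4),p.max(0).round(4))
m=(np.hypot(P[...,0]-.637,P[...,1]+.227)<.041)&(P[...,2]<.072)&(P[...,2]>.062)
cyl(P,m,.06,.075)
E
```

```text
12.5 [ 0.6395 -0.2242  0.2134] 0.49359961291894916 81.3884721044451
0.045 0.06 3963 [ 0.6294 -0.2574  0.2584] [ 0.6534 -0.1892  0.2734]
0.0 0.03 3326 [ 0.6281 -0.2585  0.2135] [ 0.658  -0.1897  0.2434]
-0.03 0 1127 [ 0.6388 -0.2459  0.1834] [ 0.6582 -0.2024  0.2134]
-0.06 -0.03 591 [ 0.6418 -0.2453  0.1534] [ 0.658  -0.2037  0.1834]
1643 mean [ 0.65   -0.228   0.0656] circle [ 0.6366 -0.2269] 37.8 ztop 0.0668
```

View pics/w4.png

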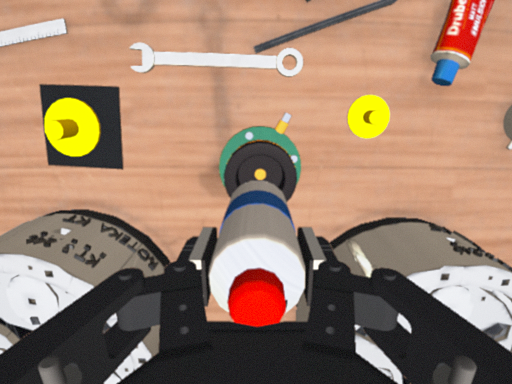

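The ring mouth is at (0.6366,-0.2269), and the flask axis is upright at about (0.636,-0.2243). I correct by 2.5 mm in y and lower to just above the rim.

>>> carry_out:
  series: "-1 0.0005 0.0025 0.02 0 0 0; -1 0 0 0.03 0 0 0; -1 0 0 0.018 0 0 0; -1 0 0 0 0 0 0; -1 0 0 0 0 0 0; -1 0 0 0 0 0 0"

```text
time: 13.3
position: [0.6408, -0.2301, 0.1475]
eef_rot: [[1.0, -0.0, 0.003], [-0.0, -1.0, -0.001], [0.003, 0.001, -1.0]]
wrist_force: [0.2, -0.7, -1.0]
finger_gap: 0.494
grip_force: 81.4
```

```bash
cat > m.py <<'E'
from h import *
o=get_obs();t=o['position'];print(o['time'],t.round(4),o['eef_rot'].round(3)[2],o['wrist_force'].round(1))
s=snap('wrist'); P=cloud(s)
near=np.hypot(P[...,0]-t[0],P[...,1]-t[1]); z0=t[2]
for a,b in((.0,.02),(-.02,0),(-.04,-.02),(-.06,-.04)):
    p=P[(near<.0235)&(P[...,2]>z0+a)&(P[...,2]<z0+b)]
    if len(p)>5: print(a,b,len(p),'xmax',p[:,0].max().round(4),'y',p[:,1].min().round(4),p[:,1].max().round(4))
p=P[(np.hypot(P[...,0]-.637,P[...,1]+.227)<.041)&(near>.0265)]
p=p[(p[:,2]<.073)&(p[:,2]>.03)]
print('rim z',np.percentile(p[:,2],[50,90]),'x max',p[:,0].max(),'y',p[:,1].min(),p[:,1].max())
E
python3 m.py
```

```text
13.3 [ 0.6408 -0.2301  0.1475] [ 0.003  0.001 -1.   ] [ 0.2 -0.7 -1. ]
0.0 0.02 1266 xmax 0.6591 y -0.2515 -0.2087
-0.02 0 824 xmax 0.6596 y -0.252 -0.2083
-0.04 -0.02 495 xmax 0.6595 y -0.2518 -0.2093
-0.06 -0.04 384 xmax 0.659 y -0.2516 -0.2098
rim z [0.06541728 0.06638649] x max 0.6748604876535361 y -0.26468192763818443 -0.1895507211316486
```

>>> carry_out:
  series: "-1 0 -0.003 0 0 0 0; -1 0 0 0.006 0 0 0; -1 0 0 0 0 0 0; -1 0 0 0 0 0 0; -1 0 0 0 0 0 0"

```text
time: 13.98
position: [0.6396, -0.2269, 0.1398]
eef_rot: [[1.0, -0.0, 0.0], [-0.0, -1.0, -0.0], [0.0, 0.0, -1.0]]
wrist_force: [0.3, -1.2, -2.4]
finger_gap: 0.494
grip_force: 81.4
```

```bash
python3 m.py
```

```text
13.975 [ 0.6396 -0.2269  0.1398] [ 0.  0. -1.] [ 0.3 -1.2 -2.4]
0.0 0.02 1261 xmax 0.6579 y -0.2483 -0.2057
-0.02 0 842 xmax 0.6582 y -0.2487 -0.2051
-0.04 -0.02 491 xmax 0.6582 y -0.2486 -0.2064
-0.06 -0.04 391 xmax 0.6575 y -0.2484 -0.2067
rim z [0.06552402 0.06641346] x max 0.6749626054309341 y -0.2643490972413862 -0.1894780684550726
```

Aligned within 1 mm, so inserting.

>>> carry_out:
  series: "-1 0 0 0.006 0 0 0; -1 0 0 0.006 0 0 0; -1 0 0 0.006 0 0 0; -1 0 0 0.005 0 0 0; -1 0 0 0.005 0 0 0; -1 0 0 0 0 0 0; -1 0 0 0 0 0 0"

```text
time: 14.9
position: [0.6397, -0.2268, 0.1119]
eef_rot: [[1.0, -0.0, 0.0], [-0.0, -1.0, -0.0], [0.0, 0.0, -1.0]]
wrist_force: [0.6, -0.1, -2.1]
finger_gap: 0.493
grip_force: 81.4
```

>>> carry_out:
  series: "-1 0 0 0.004 0 0 0; -1 0 0 0.004 0 0 0; -1 0 0 0.004 0 0 0; -1 0 0 0.004 0 0 0; -1 0 0 0.004 0 0 0; -1 0 0 0.002 0 0 0; -1 0 0 0 0 0 0; -1 0 0 0 0 0 0"

```text
time: 15.9
position: [0.6405, -0.227, 0.0927]
eef_rot: [[1.0, -0.0, 0.002], [-0.0, -1.0, -0.001], [0.002, 0.001, -1.0]]
wrist_force: [-3.5, 1.2, 9.6]
finger_gap: 0.489
grip_force: 82.7
```

```bash
python3 m.py
```

```text
15.9 [ 0.6405 -0.227   0.0927] [ 0.002  0.001 -1.   ] [-3.5  1.2  9.6]
0.0 0.02 1250 xmax 0.6589 y -0.2484 -0.2057
-0.02 0 814 xmax 0.6591 y -0.2489 -0.2051
-0.04 -0.02 482 xmax 0.6589 y -0.2488 -0.2068
-0.06 -0.04 534 xmax 0.6639 y -0.2488 -0.2046
rim z [0.05103504 0.05196498] x max 0.6750387085567394 y -0.26487904541323104 -0.18916936740671536
```

Rim is down about 14.5 mm, so pressing on to the stop.

>>> carry_out:
  series: "-1 0 0 0.002 0 0 0; -1 0 0 0.002 0 0 0; -1 0 0 0.002 0 0 0; -1 0 0 0 0 0 0; -1 0 0 0 0 0 0; -1 0 0 0 0 0 0"

```text
time: 16.7
position: [0.6408, -0.227, 0.089]
eef_rot: [[1.0, -0.001, 0.002], [-0.001, -1.0, -0.001], [0.002, 0.001, -1.0]]
wrist_force: [-6.1, 1.8, 17.8]
finger_gap: 0.491
grip_force: 83.7
```

```bash
python3 m.py
```

```text
16.7 [ 0.6408 -0.227   0.089 ] [ 0.002  0.001 -1.   ] [-6.1  1.8 17.8]
0.0 0.02 1244 xmax 0.6591 y -0.2484 -0.2058
-0.02 0 810 xmax 0.6593 y -0.2489 -0.2051
-0.04 -0.02 482 xmax 0.6618 y -0.2489 -0.2067
-0.06 -0.04 563 xmax 0.6642 y -0.2497 -0.2047
rim z [0.04741198 0.04832283] x max 0.6749624644862828 y -0.2650165511330373 -0.18937745284940652
```

Ring is at the stop: rim at 0.048, force about 19 N. One short settle, then hand in.

>>> carry_out:
  series: "-1 0 0 0.001 0 0 0; -1 0 0 0 0 0 0; -1 0 0 0 0 0 0; -1 0 0 0 0 0 0; -1 0 0 0 0 0 0"

```text
time: 17.38
position: [0.641, -0.227, 0.089]
eef_rot: [[1.0, -0.001, 0.002], [-0.001, -1.0, -0.001], [0.002, 0.001, -1.0]]
wrist_force: [-7.4, 1.7, 21.0]
finger_gap: 0.491
grip_force: 84.1
```

```bash
python3 m.py; python3 -c "
from station import bot
print(bot.close_job())"
```

```text
17.375 [ 0.641 -0.227  0.089] [ 0.002  0.001 -1.   ] [-7.4  1.7 21. ]
0.0 0.02 1244 xmax 0.6593 y -0.2485 -0.2058
-0.02 0 810 xmax 0.6592 y -0.249 -0.2053
-0.04 -0.02 472 xmax 0.659 y -0.2487 -0.2068
-0.06 -0.04 575 xmax 0.6644 y -0.2496 -0.2048
rim z [0.0474236  0.04828614] x max 0.6750239525150068 y -0.26509398429167874 -0.18921225060753008
the job is handed in; nothing more can be done
None
```

The job is handed in, with no verdict returned: the plug stands upright on the mat, and the flask is held in the dock ring, pressed about 18 mm down to the stop.

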